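# Find the loaded battery cassette by weight and clip it into the sloping charger

## Task

One of the three look-alike battery cassettes on the mat is loaded with cells, the other two are empty: find the loaded one by its weight, press it into the spring clips of the sloping charger until it snaps flat onto the bay, and slide it down until it meets the foot stop, without forcing it; under its weight the bay then stays down. Finish with both empties lying flat on the mat, and leave the other bench items alone.

Things in the scene. Friction and masses are not known exactly. Their poses are not given: they have to be found in the camera images.
- cassette_a: One of three look-alike grey plastic cassettes, 160 mm long, 42 mm high and wide: middle 72 mm square (flat sides, grip here), 44 mm at each end round. Origin at its very centre, x along its length, z up; both ends alike. Lies flat, origin 24 mm above the bench. The loaded one (any of the three) weighs about 0.52 kg (0.45 to 0.60), an empty one about 0.14 kg (0.12 to 0.16).
- cassette_b: One of three look-alike grey plastic cassettes, 160 mm long, 42 mm high and wide: middle 72 mm square (flat sides, grip here), 44 mm at each end round. Origin at its very centre, x along its length, z up; both ends alike. Lies flat, origin 24 mm above the bench. The loaded one (any of the three) weighs about 0.52 kg (0.45 to 0.60), an empty one about 0.14 kg (0.12 to 0.16).
- cassette_c: One of three look-alike grey plastic cassettes, 160 mm long, 42 mm high and wide: middle 72 mm square (flat sides, grip here), 44 mm at each end round. Origin at its very centre, x along its length, z up; both ends alike. Lies flat, origin 24 mm above the bench. The loaded one (any of the three) weighs about 0.52 kg (0.45 to 0.60), an empty one about 0.14 kg (0.12 to 0.16).
- mat: Black rubber mat, fixed, 250 mm (its x) by 360 mm (its y), 3 mm thick; origin at the centre of its underside, at bench level. The cassettes lie on it side by side about 115 mm apart along its y, their lengths roughly along its x.
- bay (a point): Sloping bay of the fixed charger: black plate 187 x 94 mm on a grey housing 120 mm wide. Origin on the plate's surface at the foot stop's face, 43 mm above the bench (35 when sunk); x up the slope on the middle line, y across, z straight out of the plate, leaning 30 degrees from vertical away from the robot. A cassette is pressed in along -z with its length along x.
- cradle (a joint): How far the bay, with its clips and foot stop, has sunk straight down on its spring: 0 (up, as it starts) to 0.008 m (bottom). It takes 2.2 N to start and 3.4 N to bottom it, so it goes down while a cassette is pressed in, stays down under a loaded one and comes up again under an empty one. All points of the bay move with it.
- foot_stop (a point): Middle of the foot stop's face, at x = 0, z = 17 mm of the bay: a block 60 mm wide, 34 mm high over the plate, at the bay's lower end. Sliding a clipped cassette down the slope takes about 5 to 15 N; at the stop the force rises sharply.
- clip_low (a point): Middle between the lips of the lower pair of steel spring clips, at x = 20, z = 33 mm of the bay. The lips are rods along x, 4 mm radius, 20 mm long, at y = +-21 mm; they spring apart sideways (up to 8 mm) and close over a cassette's round end. Flared tips reach z = 43 mm. Pressing a cassette past all four lips takes about 5 to 15 N; then it lies on the plate.
- clip_high (a point): The same for the upper pair of clips, at x = 140, z = 33 mm of the bay. A cassette brought in 3 to 10 mm up the slope of its home clears the stop and still meets the clips with its round ends.
- home (a point): Where a cassette's origin is when it is flat on the bay and against the foot stop: x = 80, y = 0, z = 21 mm of the bay. Clips and stop leave 25 mm or more for fingers on both sides of its middle.
- pliers: Bystander: pliers with blue handles, 150 mm long, lying on the bench beyond the mat and charger; origin under the middle, x towards the jaws.
- flux_tin: Bystander: round aluminium tin, 66 mm diameter, 34 mm high; origin at the centre of its underside.
- breadboard: Bystander: white plug-in breadboard, 165 x 55 x 9 mm; origin at the centre of its underside, its length along y.
There are look-alikes about, which are no part of the job. Leave any red look-alike of the cassette_b alone. What is shaped like the cassette_c but orange is not meant.

How it is judged (in metres and radians):
At the end, for the whole second after the job is handed in: The loaded cassette is released and at rest in the bay: flat on the plate (3.5 mm), against the foot stop (4 mm), centred (6 mm) and straight (0.06 rad); its weight keeps the bay sunk by more than 5.5 mm, which an empty one cannot; both empties lie flat and at rest on the mat (value of joint cradle above 0.0055 m and ((x of cassette_a in the frame of bay between 0.076 and 0.084 m and y of cassette_a in the frame of bay between -0.006 and 0.006 m and z of cassette_a in the frame of bay between 0.017 and 0.0245 m and angle between the x axis of cassette_a and the x axis of bay, either way round below 0.06 rad and linear speed of cassette_a below 0.01 m/s and x of cassette_b in the frame of mat between -0.125 and 0.125 m and y of cassette_b in the frame of mat between -0.18 and 0.18 m and z of cassette_b in the frame of mat between 0.015 and 0.032 m and linear speed of each of cassette_b, cassette_c below 0.02 m/s and x of cassette_c in the frame of mat between -0.125 and 0.125 m and y of cassette_c in the frame of mat between -0.18 and 0.18 m and z of cassette_c in the frame of mat between 0.015 and 0.032 m) or (x of cassette_b in the frame of bay between 0.076 and 0.084 m and y of cassette_b in the frame of bay between -0.006 and 0.006 m and z of cassette_b in the frame of bay between 0.017 and 0.0245 m and angle between the x axis of cassette_b and the x axis of bay, either way round below 0.06 rad and linear speed of cassette_b below 0.01 m/s and x of cassette_a in the frame of mat between -0.125 and 0.125 m and y of cassette_a in the frame of mat between -0.18 and 0.18 m and z of cassette_a in the frame of mat between 0.015 and 0.032 m and linear speed of each of cassette_a, cassette_c below 0.02 m/s and x of cassette_c in the frame of mat between -0.125 and 0.125 m and y of cassette_c in the frame of mat between -0.18 and 0.18 m and z of cassette_c in the frame of mat between 0.015 and 0.032 m) or (x of cassette_c in the frame of bay between 0.076 and 0.084 m and y of cassette_c in the frame of bay between -0.006 and 0.006 m and z of cassette_c in the frame of bay between 0.017 and 0.0245 m and angle between the x axis of cassette_c and the x axis of bay, either way round below 0.06 rad and linear speed of cassette_c below 0.01 m/s and x of cassette_a in the frame of mat between -0.125 and 0.125 m and y of cassette_a in the frame of mat between -0.18 and 0.18 m and z of cassette_a in the frame of mat between 0.015 and 0.032 m and linear speed of each of cassette_a, cassette_b below 0.02 m/s and x of cassette_b in the frame of mat between -0.125 and 0.125 m and y of cassette_b in the frame of mat between -0.18 and 0.18 m and z of cassette_b in the frame of mat between 0.015 and 0.032 m))); the robot touches nothing.
It fails at once if a cassette is forced: more than 80 N between it and the bay (contact force between any of cassette_a, cassette_b, cassette_c and cradle above 80 N).
It fails at once if a bystander is moved by more than 30 mm (distance of any of pliers, flux_tin, breadboard from where it was at the start of the episode above 0.03 m).
It also fails if it takes over 69 s, if anything falls off the work surface, if the arm or the gripper's body presses on something with over 40 N, if the wrist force passes 120 N, or if a joint passes its speed limit or range.

## Robot

A 7-joint arm with a two-finger parallel gripper is mounted at the origin on the work surface. World frame = base frame: x ahead of the robot, y to its left, z up, the work surface at z = 0. Lengths are in mm, angles in rad, forces in N, time in s.
With the tool pointing down it reaches from about 400 to 850 mm from the base axis. Payload 10.4 kg.
Tool frame: the origin (TCP) lies at the very end of the fingers, on their centre line; the grasp point (between the pads) lies 19 mm behind it; z points along the fingers, x is the direction in which the jaws open and shut, and the axes are right-handed (so a half turn about z gives the same grasp; the last joint's range is limited). The gripper opens to 87 mm and grips with 3 to 60 N. Pads are 19 mm wide; open, the fingers measure 117 mm over their backs; the gripper's body (75 mm by 190 mm) begins 51 mm behind the grasp point.
Start: joints at [1.208, 0.332, -0.065, 1.46, 0.022, 1.35, -0.088], TCP at [208.334, -589.278, 222.576] pointing down, gripper open.
Joint ranges: [-2.6, 2.6], [-0.5, 2.12], [-1.47, 1.34], [0.16, 2.42], [-1.27, 4.41], [0.06, 2.06], [-2.6, 2.6]. Speed limits (rad/s): [2.22, 2.22, 2.79, 2.79, 3.14, 3.14, 3.14].

## Interface

Orientations are given as a unit quaternion [w, x, y, z].
In Python, from bench import * gives the robot as it stands.
- The arm moves only by the tool send_rows, never from a script. Its argument "rows" is a list of rows, each an object of numbers: "tx", "ty", "tz": the shift along the tool's x, y, z in m; "rx", "ry", "rz": the turn, a rotation vector about the tool's x, y, z in degrees. In form: [{"tx": .., "ty": .., "tz": .., "rx": .., "ry": .., "rz": ..}, ...]. A call has exactly 8 rows; each row shifts and turns the commanded pose from where the row before left it, along the tool's axes as they then stand; what a row does not reach is not made up. A row lasts 1/10 s, in which the tool goes at most 50 mm and 8.59 degrees, less where a joint would pass 70% of its speed; a pose out of reach is approached as far as the arm can. A call with a gripper value outside its range is refused whole. "jaw" is the finger opening in m, from 0 to 0.087, set as the call begins (left out, the last holds). The fingers move at their own pace and stop on an object; "newtons" is the grip in N (left out, the last holds). Time passes only in rows, so rows that do not move let the fingers close, or fill a call up. It gives the time, the measured TCP pose, the force and the opening at its end, in the units of the state.
- observe(): the state, without advancing time (a new reading comes with each control period).
- capture(name): name is "scene" or "top" or "wrist"; returns (picture, depth): 480x640x3 uint8, blue, green, red; 480x640 float32, mm along the optical axis (not along the pixel's ray), 0 where there is no reading.
- camera_params(name): a dict with "camera_matrix" (3x3 intrinsics, pixels), "cam_to_world" (4x4, takes a point from camera to world coordinates); the wrist camera has in their place "hand_eye" (4x4, takes a point from camera to tool coordinates, whose origin is the TCP and whose axes are the tool frame's). Camera axes: x right, y up, looking along -z (the intrinsics and any distortion apply to the point x, -y, -z); pixel columns grow to the right and rows downward; lengths in mm; the calibration is good to about 2 mm. A picture is of the moment at which its call begins: read the wrist's pose just before it. camera_params takes no time and is no camera call.
- hand_in(): hands the job in, once; it reports no verdict.
The state is a dict: "clock": time; "qpos": joint angles; "qvel": joint speeds; "joint_torque": joint torques, N m; "ee_pos": TCP position; "tool_rot": TCP orientation; "wrist_force": force on the tool from outside, world axes, zero at the start; "torque": the same for the moment, N m; "opening": finger opening in mm.
Only numpy, scipy, OpenCV 4.12 (cv2) and the standard library are available. Lean on these libraries where they do the work, as an engineer would, in place of code of your own. Each camera call takes 0.05 s, during which the arm holds its last target. There are 200 camera calls.

## Working session

There is one attempt and no reset: what is moved stays moved. The work goes in short steps, Python scripts to look and compute and a tool call to move; the robot and the scene stay as the last step left them, time stands still between calls to the robot, and variables do not carry over. Pictures are saved under pics/ and viewed, about 8 in all and at most 12, crops included, and the job is handed in when it is done.

Besides the shell and the picture viewer there is one more tool, called after ">>>" by a JSON object that holds its "method" and its "body". send_rows: Moves the arm, as the interface text tells. Its arguments: {"type":"object","properties":{"rows":{"type":"array","items":{"type":"object","properties":{"tx":{"type":"number"},"ty":{"type":"number"},"tz":{"type":"number"},"rx":{"type":"number"},"ry":{"type":"number"},"rz":{"type":"number"}}}},"jaw":{"type":"number"},"newtons":{"type":"number"}},"required":["rows"]}

```bash
ls; mkdir -p pics
python3 - <<'E'
from bench import *
import cv2,numpy as np
print(observe())
for n in("scene","top"):
    p,d=capture(n);cv2.imwrite(f"pics/{n}1.png",p);np.save(f"pics/{n}1.npy",d)
    c=camera_params(n);print(n,c)
print(camera_params("wrist"))
E
```

```text
pics
{'clock': 0.0, 'qpos': array([ 1.20841055,  0.33286305, -0.06468409,  1.46097828,  0.02161728,
        1.34989063, -0.08851127]), 'qvel': array([ 1.58516468e-03,  3.38429395e-04, -4.97684269e-04, -5.64446701e-04,
        1.14926769e-03, -9.19313928e-04, -6.44799031e-05]), 'joint_torque': array([ 3.11227759e-04, -6.23258829e+01,  2.48023414e-02, -3.89890087e+01,
       -6.13716734e-02,  3.98757763e-02,  7.75129047e-05]), 'ee_pos': array([ 208.14853744, -588.89569855,  221.74176932]), 'tool_rot': array([-3.78983403e-04,  8.16481393e-01, -5.77371297e-01, -6.14169091e-04]), 'wrist_force': array([-0.48063423,  0.21025622, -0.78899798]), 'torque': array([ 0.04805477,  0.0114565 , -0.0090588 ]), 'opening': 87.26534901066721}
scene {'camera_matrix': array([[514.08758726,   0.        , 317.53652468],
       [  0.        , 514.08758726, 234.49101604],
       [  0.        ,   0.        ,   1.        ]]), 'cam_to_world': array([[-7.58911710e-01, -3.49717049e-01,  5.49318671e-01,
         1.11833798e+03],
       [ 6.51091150e-01, -4.22459846e-01,  6.30561649e-01,
         6.49119480e+02],
  
[... 531 characters left out ...]
,
       [-1.63653765e-02,  1.74125295e-01,  9.84587506e-01,
         1.01419126e+03],
       [ 0.00000000e+00,  0.00000000e+00,  0.00000000e+00,
         1.00000000e+00]])}
{'camera_matrix': array([[342.14132429,   0.        , 316.19438534],
       [  0.        , 342.14132429, 240.08771449],
       [  0.        ,   0.        ,   1.        ]]), 'hand_eye': array([[ 9.99999863e-01,  4.95979619e-04,  1.67624481e-04,
        -1.26157442e-01],
       [ 5.22950566e-04, -9.61476332e-01, -2.74887230e-01,
        -7.51201927e+01],
       [ 2.48285077e-05,  2.74887280e-01, -9.61476460e-01,
        -1.62863571e+02],
       [ 0.00000000e+00,  0.00000000e+00,  0.00000000e+00,
         1.00000000e+00]])}
```

View pics/top1.png

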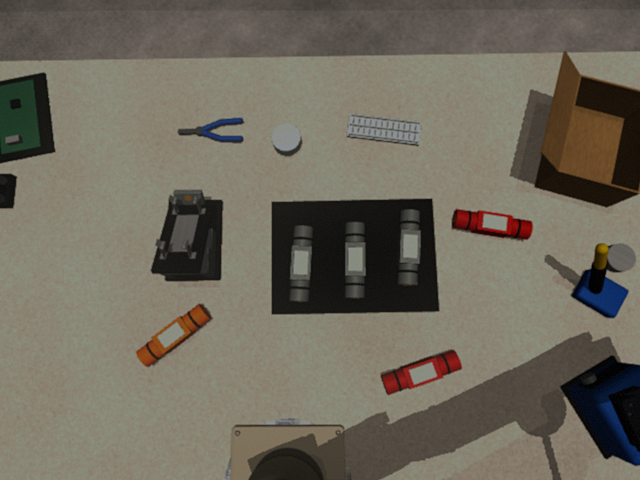

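View pics/scene1.png

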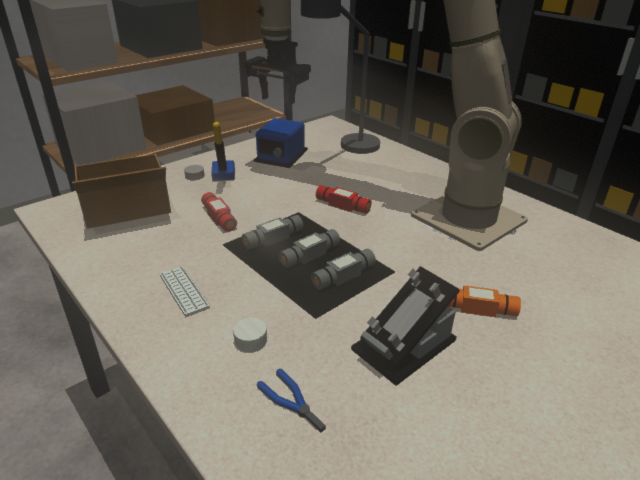

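The top view shows the three grey cassettes on the black mat at (301,263), (355,260) and (410,247). The look-alikes, red at (492,223) and (421,372) and orange at (173,335), are off the mat and not meant. The charger is at (188,237), with its foot stop on the far side at about (187,197). I'll crop to confirm and measure.

```bash
cat > h.py <<'E'
from bench import *
import cv2,numpy as np
from scipy.spatial.transform import Rotation as R
def T(p,q):
    M=np.eye(4);M[:3,:3]=R.from_quat(np.r_[q[1:],q[0]]).as_matrix();M[:3,3]=p;return M
def cam(n,s=None):
    c=camera_params(n)
    return c["camera_matrix"],(c["cam_to_world"] if "cam_to_world" in c else T(s["ee_pos"],s["tool_rot"])@c["hand_eye"])
def unproj(K,M,u,v,z):
    u,v,z=map(np.asarray,(u,v,z))
    P=np.stack([(u-K[0,2])/K[0,0]*z,-(v-K[1,2])/K[1,1]*z,-z],-1)
    return P@M[:3,:3].T+M[:3,3]
def cloud(n,d,s=None):
    K,M=cam(n,s);v,u=np.mgrid[:480,:640]
    W=unproj(K,M,u,v,d);W[d==0]=np.nan;return W
E
python3 - <<'E'
from h import *
im=cv2.imread("pics/top1.png")
cv2.imwrite("pics/topcrop.png",cv2.resize(im[180:330,140:450],None,fx=2.58,fy=2.58,interpolation=cv2.INTER_CUBIC))
W=cloud("top",np.load("pics/top1.npy"));S=cloud("scene",np.load("pics/scene1.npy"))
for u,v in[(301,263),(355,260),(410,247),(285,215),(250,300),(187,237),(187,197)]:print("top",(u,v),W[v,u].round(1))
for u,v in[(344,263),(310,242),(272,228),(409,308),(320,290)]:print("scene",(u,v),S[v,u].round(1))
for C,nm in((W,"top"),(S,"scene")):
  for (y0,) in [(-40,),(-160,),(-270,)]:
    pass
  m=(C[...,2]>33)&(C[...,2]<60)&(C[...,0]>180)&(C[...,0]<430)&(C[...,1]>-350)&(C[...,1]<40)
  n,l,st,ce=cv2.connectedComponentsWithStats(m.astype(np.uint8))
  for i in range(1,n):
    if st[i,4]>150:
      P=C[l==i];c=cv2.minAreaRect(P[:,:2].astype(np.float32));print(nm,st[i,4],c,"medz",np.median(P[:,2]),"maxz",np.percentile(P[:,2],90))
E
```

```text
top (301, 263) [447.  -27.8  44.6]
top (355, 260) [ 452.2 -140.8   45.2]
top (410, 247) [ 478.8 -256.7   45. ]
top (285, 215) [5.61e+02 1.04e+01 4.00e-01]
top (250, 300) [373.2  85.6  -2.7]
top (187, 237) [496.2 201.   89.2]
top (187, 197) [587.1 212.4  63.9]
scene (344, 263) [454.9 -19.8  44.8]
scene (310, 242) [ 458.3 -135.8   43.3]
scene (272, 228) [ 490.5 -245.9   42.3]
scene (409, 308) [499.8 206.1  88.2]
scene (320, 290) [525.1 -20.8   2.3]
top 548 ((398.98321533203125, -25.462881088256836), (42.04962158203125, 62.06079864501953), 89.77388763427734) medz 42.38602909361748 maxz 45.5298579562428
top 482 ((401.757080078125, -141.2314453125), (39.70313262939453, 55.90780258178711), 89.584716796875) medz 42.11751417221927 maxz 45.38522549664099
top 243 ((415.63592529296875, -252.1510467529297), (37.115013122558594, 29.985572814941406), 85.78759002685547) medz 41.509921931275926 maxz 44.25596908512121
top 1481 ((222.03453063964844, -272.9938659667969), (42.151885986328125, 160.2024383544922), 18.01277732849121) medz 39.92961351509143 maxz 42.6549698401044
scene 408 ((222.30801391601562, -270.94830322265625), (51.073177337646484, 159.81842041015625), 20.76082420349121) medz 38.905344463098174 maxz 41.59826340726138
scene 189 ((401.9946594238281, -136.90463256835938), (42.45183181762695, 55.78376388549805), 84.94727325439453) medz 41.52016443536036 maxz 44.22418670487493
scene 256 ((398.74151611328125, -23.48070526123047), (43.581382751464844, 61.232242584228516), 87.70222473144531) medz 41.85625763669134 maxz 44.38868138270135
```

View pics/topcrop.png

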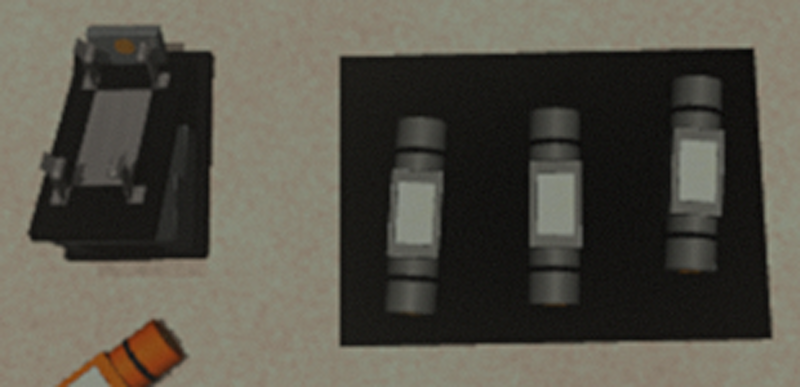

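Crop confirms: three grey cassettes with light labels on the mat, and the charger with its high end towards the robot. Now full fits.

Run:
```python
from h import *
W=cloud("top",np.load("pics/top1.npy"));S=cloud("scene",np.load("pics/scene1.npy"))
for C,nm in((W,"top"),(S,"scene")):
  m=(C[...,2]>28)&(C[...,2]<60)&(C[...,0]>330)&(C[...,0]<600)&(C[...,1]>-320)&(C[...,1]<60)
  n,l,st,ce=cv2.connectedComponentsWithStats(m.astype(np.uint8))
  for i in range(1,n):
    if st[i,4]>150:
      P=C[l==i];c=cv2.minAreaRect(P[:,:2].astype(np.float32));print(nm,st[i,4],np.round(c[0],1),np.round(c[1],1),round(c[2],1),"z90",np.percentile(P[:,2],90).round(1))
  # plate
  P=C[(C[...,0]>400)&(C[...,0]<640)&(C[...,1]>130)&(C[...,1]<290)&(C[...,2]>15)];
  best=0;rng=np.random.default_rng(0)
  for _ in range(3000):
    a=P[rng.choice(len(P),3,False)];nn=np.cross(a[1]-a[0],a[2]-a[0]);L=np.linalg.norm(nn)
    if L<500:continue
    nn/=L*np.sign(nn[2]); 
    if not .8<nn[2]<.93:continue
    k=np.abs((P-a[0])@nn)<2
    if k.sum()>best:best=k.sum();K=k
  Q=P[K];c=Q.mean(0);nn=np.linalg.svd(Q-c,full_matrices=False)[2][2];nn*=np.sign(nn[2])
  h=np.array([nn[0],nn[1]]);x=np.array([-nn[0],-nn[1],0]);x/=np.linalg.norm(x);x=x*nn[2]+np.array([0,0,np.hypot(*h)]);y=np.cross(nn,x)
  B=np.c_[x,y,nn];q=((Q-c)@B)
  r=cv2.minAreaRect(q[:,:2].astype(np.float32))
  print(nm,best,"n",nn.round(3),"tilt",np.degrees(np.arccos(nn[2])).round(1),"c",c.round(1),"yaw x",np.degrees(np.arctan2(x[1],x[0])).round(1),"rect",r,"center world",(c+B@np.r_[r[0],0]).round(1))
  # all charger points in plate frame
  e=((P-c)@B);np.save(f"pics/{nm}_e.npy",np.c_[e,P])
```

```text
top 1491 [ 480.1 -257.6] [ 43.1 160.5] 87.0 z90 45.5
top 1470 [ 454.1 -141.4] [ 41.5 160.6] 88.5 z90 45.8
top 1467 [447.6 -27.5] [ 42.2 160. ] 86.4 z90 45.8
top 2469 n [0.501 0.003 0.866] tilt 30.1 c [496.9 208.1  88.1] yaw x -179.7 rect ((-6.6493377685546875, -0.9747238159179688), (186.90577697753906, 94.9968032836914), 0.21547161042690277) center world [502.6 209.1  84.8]
scene 757 [ 482.3 -255.9] [ 48.3 163.2] 87.2 z90 44.6
scene 835 [ 454.6 -140.9] [ 47.3 163.6] 88.2 z90 44.6
scene 960 [449.6 -26.4] [ 47.6 163. ] 87.0 z90 44.6
scene 2962 n [ 0.498 -0.003  0.867] tilt 29.9 c [502.  214.3  84.9] yaw x 179.7 rect ((-4.6198883056640625, 2.7624778747558594), (186.70745849609375, 96.151611328125), 0.5348621606826782) center world [506.  211.5  82.6]
```

>>> {"method": "send_rows", "body": {"rows": [{"tx": -0.025,"ty": -0.04},{"tx": -0.025,"ty": -0.04},{"tx": -0.025,"ty": -0.04},{"tx": -0.025,"ty": -0.04},{"tx": -0.025,"ty": -0.04},{"tx": -0.025,"ty": -0.04},{"tx": -0.025,"ty": -0.04},{"tx": -0.025,"ty": -0.04,"rz": 8}], "jaw": 0.087, "newtons": 50}}

```text
schema error: expected keys tx, ty, tz, rx, ry, rz
```

```bash
cat >> h.py <<'E'
def toolrot(yaw,tilt=0): # yaw: heading of tool x, deg; tilt about tool x
    c,s=np.cos(np.radians(yaw)),np.sin(np.radians(yaw))
    return R.from_matrix(np.c_[[c,s,0],[s,-c,0],[0,0,-1]])*R.from_rotvec([np.radians(tilt),0,0])
def delta(p,yaw,tilt=0):
    s=observe();q=s["tool_rot"];r=R.from_quat(np.r_[q[1:],q[0]])
    w=toolrot(yaw,tilt)
    print("t",s["clock"],"pos",s["ee_pos"].round(1),"F",s["wrist_force"].round(2),"open",s["opening"])
    print("shift now-axes",r.inv().apply(np.array(p)-s["ee_pos"]).round(1),"turn",(r.inv()*w).as_rotvec(True).round(2),"shift final-axes",w.inv().apply(np.array(p)-s["ee_pos"]).round(1))
E
python3 -c "
from h import *
delta([481,-257,14],-93)"
```

```text
t 0.1 pos [ 208.2 -589.   221.9] F [0.15 0.25 0.23] open 87.05591193396461
shift now-axes [-221.8 -367.9  208.1] turn [2.000e-02 7.000e-02 2.247e+01] shift final-axes [-345.8 -255.1  207.9]
```

>>> {"method": "send_rows", "body": {"rows": [{"tx": -0.025,"ty": -0.041,"tz": 0,"rx": 0,"ry": 0,"rz": 0},{"tx": -0.025,"ty": -0.041,"tz": 0,"rx": 0,"ry": 0,"rz": 0},{"tx": -0.025,"ty": -0.041,"tz": 0,"rx": 0,"ry": 0,"rz": 0},{"tx": -0.025,"ty": -0.041,"tz": 0,"rx": 0,"ry": 0,"rz": 0},{"tx": -0.025,"ty": -0.041,"tz": 0,"rx": 0,"ry": 0,"rz": 0},{"tx": -0.025,"ty": -0.041,"tz": 0,"rx": 0,"ry": 0,"rz": 0},{"tx": -0.025,"ty": -0.041,"tz": 0,"rx": 0,"ry": 0,"rz": 0},{"tx": -0.025,"ty": -0.041,"tz": 0,"rx": 0,"ry": 0,"rz": 0}], "jaw": 0.087, "newtons": 50}}

```text
clock: 0.9
ee_pos: [451.7, -289.7, 222.4]
tool_rot: [0.0, 0.816, -0.577, -0.0]
wrist_force: [0.6, -0.3, -0.4]
opening: 87.4
```

>>> {"method": "send_rows", "body": {"rows": [{"tx": -0.022,"ty": -0.04,"tz": 0,"rx": 0,"ry": 0,"rz": 0},{"tx": 0,"ty": 0,"tz": 0,"rx": 0,"ry": 0,"rz": 7.5},{"tx": 0,"ty": 0,"tz": 0,"rx": 0,"ry": 0,"rz": 7.5},{"tx": 0,"ty": 0,"tz": 0,"rx": 0,"ry": 0,"rz": 7.5},{"tx": 0,"ty": 0,"tz": 0.03,"rx": 0,"ry": 0,"rz": 0},{"tx": 0,"ty": 0,"tz": 0.03,"rx": 0,"ry": 0,"rz": 0},{"tx": 0,"ty": 0,"tz": 0.03,"rx": 0,"ry": 0,"rz": 0},{"tx": 0,"ty": 0,"tz": 0,"rx": 0,"ry": 0,"rz": 0}]}}

```text
clock: 1.7
ee_pos: [478.7, -256.2, 128.6]
tool_rot: [-0.001, -0.688, 0.725, 0.003]
wrist_force: [-0.1, 1.3, 0.3]
opening: 87.1
```

```bash
python3 -c "
from h import *
delta([481,-257,14],-93)"
```

```text
t 1.7 pos [ 478.7 -256.2  128.6] F [-0.1   1.25  0.35] open 87.11300460240503
shift now-axes [  1.1  -3.1 114.5] turn [ 0.38  0.17 -0.02] shift final-axes [  0.7  -2.3 114.6]
```

>>> {"method": "send_rows", "body": {"rows": [{"tx": 0.001,"ty": -0.002,"tz": 0.025,"rx": 0,"ry": 0,"rz": 0},{"tx": 0,"ty": 0,"tz": 0.025,"rx": 0,"ry": 0,"rz": 0},{"tx": 0,"ty": 0,"tz": 0.025,"rx": 0,"ry": 0,"rz": 0},{"tx": 0,"ty": 0,"tz": 0.02,"rx": 0,"ry": 0,"rz": 0},{"tx": 0,"ty": 0,"tz": 0.015,"rx": 0,"ry": 0,"rz": 0},{"tx": 0,"ty": 0,"tz": 0.006,"rx": 0,"ry": 0,"rz": 0},{"tx": 0,"ty": 0,"tz": 0,"rx": 0,"ry": 0,"rz": 0},{"tx": 0,"ty": 0,"tz": 0,"rx": 0,"ry": 0,"rz": 0}]}}

```text
clock: 2.5
ee_pos: [483.9, -258.8, 17.6]
tool_rot: [0.0, -0.688, 0.726, -0.001]
wrist_force: [0.4, -0.2, 1.1]
opening: 87.0
```

>>> {"method": "send_rows", "body": {"rows": [{"tx": 0,"ty": 0,"tz": 0,"rx": 0,"ry": 0,"rz": 0},{"tx": 0,"ty": 0,"tz": 0,"rx": 0,"ry": 0,"rz": 0},{"tx": 0,"ty": 0,"tz": 0,"rx": 0,"ry": 0,"rz": 0},{"tx": 0,"ty": 0,"tz": 0,"rx": 0,"ry": 0,"rz": 0},{"tx": 0,"ty": 0,"tz": 0,"rx": 0,"ry": 0,"rz": 0},{"tx": 0,"ty": 0,"tz": 0,"rx": 0,"ry": 0,"rz": 0},{"tx": 0,"ty": 0,"tz": 0,"rx": 0,"ry": 0,"rz": 0},{"tx": 0,"ty": 0,"tz": 0,"rx": 0,"ry": 0,"rz": 0}], "jaw": 0.035}}

```text
clock: 3.3
ee_pos: [483.3, -258.5, 16.6]
tool_rot: [-0.0, -0.688, 0.726, -0.0]
wrist_force: [-0.7, -1.2, 0.4]
opening: 41.7
```

>>> {"method": "send_rows", "body": {"rows": [{"tx": 0,"ty": 0,"tz": -0.01,"rx": 0,"ry": 0,"rz": 0},{"tx": 0,"ty": 0,"tz": -0.01,"rx": 0,"ry": 0,"rz": 0},{"tx": 0,"ty": 0,"tz": -0.01,"rx": 0,"ry": 0,"rz": 0},{"tx": 0,"ty": 0,"tz": 0,"rx": 0,"ry": 0,"rz": 0},{"tx": 0,"ty": 0,"tz": 0,"rx": 0,"ry": 0,"rz": 0},{"tx": 0,"ty": 0,"tz": 0,"rx": 0,"ry": 0,"rz": 0},{"tx": 0,"ty": 0,"tz": 0,"rx": 0,"ry": 0,"rz": 0},{"tx": 0,"ty": 0,"tz": 0,"rx": 0,"ry": 0,"rz": 0}]}}

```text
clock: 4.1
ee_pos: [483.0, -258.3, 46.2]
tool_rot: [-0.0, -0.688, 0.726, 0.0]
wrist_force: [-0.1, -0.5, -1.7]
opening: 42.0
```

```bash
python3 -c "
from h import *
delta([481,-257,14],-93)
for i in range(4): capture('wrist');print(observe()['wrist_force'].round(2))"
```

```text
t 4.1 pos [ 483.  -258.3   46.2] F [-0.07 -0.54 -1.66] open 42.01074733233783
shift now-axes [-1.2  2.1 32.2] turn [ 0.03  0.01 -0.03] shift final-axes [-1.2  2.1 32.2]
[ 0.37  0.13 -1.8 ]
[-0.3  0.5 -1.7]
[-1.05 -0.25 -0.9 ]
[ 0.49  0.37 -1.14]
```

First cassette weighs about 1.4 N, so it's empty. Putting it back and going to the middle one.

>>> {"method": "send_rows", "body": {"rows": [{"tx": 0,"ty": 0,"tz": 0.012,"rx": 0,"ry": 0,"rz": 0},{"tx": 0,"ty": 0,"tz": 0.012,"rx": 0,"ry": 0,"rz": 0},{"tx": 0,"ty": 0,"tz": 0.005,"rx": 0,"ry": 0,"rz": 0},{"tx": 0,"ty": 0,"tz": 0.001,"rx": 0,"ry": 0,"rz": 0},{"tx": 0,"ty": 0,"tz": 0,"rx": 0,"ry": 0,"rz": 0},{"tx": 0,"ty": 0,"tz": 0,"rx": 0,"ry": 0,"rz": 0},{"tx": 0,"ty": 0,"tz": 0,"rx": 0,"ry": 0,"rz": 0},{"tx": 0,"ty": 0,"tz": 0,"rx": 0,"ry": 0,"rz": 0}]}}

```text
clock: 5.1
ee_pos: [482.3, -258.1, 16.5]
tool_rot: [-0.001, -0.688, 0.726, 0.001]
wrist_force: [-7.0, 2.8, 10.4]
opening: 41.5
```

>>> {"method": "send_rows", "body": {"rows": [{"tx": 0,"ty": 0,"tz": 0,"rx": 0,"ry": 0,"rz": 0},{"tx": 0,"ty": 0,"tz": 0,"rx": 0,"ry": 0,"rz": 0},{"tx": 0,"ty": 0,"tz": 0,"rx": 0,"ry": 0,"rz": 0},{"tx": 0,"ty": 0,"tz": 0,"rx": 0,"ry": 0,"rz": 0},{"tx": 0,"ty": 0,"tz": 0,"rx": 0,"ry": 0,"rz": 0},{"tx": 0,"ty": 0,"tz": 0,"rx": 0,"ry": 0,"rz": 0},{"tx": 0,"ty": 0,"tz": -0.02,"rx": 0,"ry": 0,"rz": 0},{"tx": 0,"ty": 0,"tz": -0.03,"rx": 0,"ry": 0,"rz": 0}], "jaw": 0.087}}

```text
clock: 5.9
ee_pos: [482.0, -257.8, 65.6]
tool_rot: [-0.001, -0.688, 0.726, 0.002]
wrist_force: [0.5, -0.5, 1.1]
opening: 85.8
```

>>> {"method": "send_rows", "body": {"rows": [{"tx": 0,"ty": 0,"tz": -0.025,"rx": 0,"ry": 0,"rz": 0},{"tx": -0.0385,"ty": 0.0115,"tz": 0,"rx": 0,"ry": 0,"rz": 0},{"tx": -0.0385,"ty": 0.0115,"tz": 0,"rx": 0,"ry": 0,"rz": 0},{"tx": -0.0385,"ty": 0.0115,"tz": 0,"rx": 0,"ry": 0,"rz": 0},{"tx": 0,"ty": 0,"tz": 0,"rx": 0,"ry": 0,"rz": -1.5},{"tx": 0,"ty": 0,"tz": 0,"rx": 0,"ry": 0,"rz": 0},{"tx": 0,"ty": 0,"tz": 0.02,"rx": 0,"ry": 0,"rz": 0},{"tx": 0,"ty": 0,"tz": 0.02,"rx": 0,"ry": 0,"rz": 0}]}}

```text
clock: 6.7
ee_pos: [455.6, -142.9, 51.5]
tool_rot: [0.0, -0.697, 0.717, -0.001]
wrist_force: [0.5, -0.6, -0.5]
opening: 87.0
```

```bash
python3 -c "
from h import *
delta([454.3,-141.2,15],-91.5)"
```

```text
t 6.7 pos [ 455.6 -142.9   51.5] F [ 0.51 -0.56 -0.46] open 86.9529628287925
shift now-axes [-1.7  1.4 36.5] turn [-0.1  -0.06 -0.17] shift final-axes [-1.6  1.4 36.5]
```

>>> {"method": "send_rows", "body": {"rows": [{"tx": -0.001,"ty": 0.001,"tz": 0.015,"rx": 0,"ry": 0,"rz": 0},{"tx": 0,"ty": 0,"tz": 0.013,"rx": 0,"ry": 0,"rz": 0},{"tx": 0,"ty": 0,"tz": 0.006,"rx": 0,"ry": 0,"rz": 0},{"tx": 0,"ty": 0,"tz": 0,"rx": 0,"ry": 0,"rz": 0},{"tx": 0,"ty": 0,"tz": 0,"rx": 0,"ry": 0,"rz": 0},{"tx": 0,"ty": 0,"tz": 0,"rx": 0,"ry": 0,"rz": 0},{"tx": 0,"ty": 0,"tz": 0,"rx": 0,"ry": 0,"rz": 0},{"tx": 0,"ty": 0,"tz": 0,"rx": 0,"ry": 0,"rz": 0}]}}

```text
clock: 7.5
ee_pos: [454.2, -140.3, 17.9]
tool_rot: [0.0, -0.698, 0.716, -0.0]
wrist_force: [-0.7, 0.5, 0.2]
opening: 87.2
```

>>> {"method": "send_rows", "body": {"rows": [{"tx": 0,"ty": 0,"tz": 0,"rx": 0,"ry": 0,"rz": 0},{"tx": 0,"ty": 0,"tz": 0,"rx": 0,"ry": 0,"rz": 0},{"tx": 0,"ty": 0,"tz": 0,"rx": 0,"ry": 0,"rz": 0},{"tx": 0,"ty": 0,"tz": 0,"rx": 0,"ry": 0,"rz": 0},{"tx": 0,"ty": 0,"tz": 0,"rx": 0,"ry": 0,"rz": 0},{"tx": 0,"ty": 0,"tz": 0,"rx": 0,"ry": 0,"rz": 0},{"tx": 0,"ty": 0,"tz": 0,"rx": 0,"ry": 0,"rz": 0},{"tx": 0,"ty": 0,"tz": 0,"rx": 0,"ry": 0,"rz": 0}], "jaw": 0.035}}

```text
clock: 8.3
ee_pos: [453.9, -140.7, 17.5]
tool_rot: [-0.0, -0.697, 0.717, -0.0]
wrist_force: [0.6, -2.6, -1.2]
opening: 41.3
```

>>> {"method": "send_rows", "body": {"rows": [{"tx": 0,"ty": 0,"tz": -0.01,"rx": 0,"ry": 0,"rz": 0},{"tx": 0,"ty": 0,"tz": -0.01,"rx": 0,"ry": 0,"rz": 0},{"tx": 0,"ty": 0,"tz": -0.01,"rx": 0,"ry": 0,"rz": 0},{"tx": 0,"ty": 0,"tz": 0,"rx": 0,"ry": 0,"rz": 0},{"tx": 0,"ty": 0,"tz": 0,"rx": 0,"ry": 0,"rz": 0},{"tx": 0,"ty": 0,"tz": 0,"rx": 0,"ry": 0,"rz": 0},{"tx": 0,"ty": 0,"tz": 0,"rx": 0,"ry": 0,"rz": 0},{"tx": 0,"ty": 0,"tz": 0,"rx": 0,"ry": 0,"rz": 0}]}}

```text
clock: 9.1
ee_pos: [453.7, -140.2, 47.2]
tool_rot: [-0.0, -0.698, 0.716, 0.0]
wrist_force: [-0.1, 0.5, -5.2]
opening: 42.0
```

```bash
python3 -c "
from h import *
delta([481,-257,14],-93)
for i in range(4): capture('wrist');print(observe()['wrist_force'].round(2))"
```

```text
t 9.1 pos [ 453.7 -140.2   47.2] F [-0.09  0.49 -5.24] open 41.95553359461342
shift now-axes [116.1 -30.4  33.2] turn [0.03 0.01 1.47] shift final-axes [115.3 -33.4  33.2]
[-0.16  0.08 -5.24]
[-0.86  0.22 -5.23]
[-0.71 -1.17 -5.45]
[-0.53  0.97 -5.03]
```

The middle cassette weighs about 5.2 N (0.53 kg), so it's the loaded one. Lifting it and carrying it to the charger.

>>> {"method": "send_rows", "body": {"rows": [{"tx": 0,"ty": 0,"tz": -0.03,"rx": 0,"ry": 0,"rz": 0},{"tx": 0,"ty": 0,"tz": -0.04,"rx": 0,"ry": 0,"rz": 0},{"tx": 0,"ty": 0,"tz": -0.04,"rx": 0,"ry": 0,"rz": 0},{"tx": 0,"ty": 0,"tz": -0.04,"rx": 0,"ry": 0,"rz": 0},{"tx": -0.0355,"ty": -0.009,"tz": 0,"rx": 0,"ry": 0,"rz": 0},{"tx": -0.0355,"ty": -0.009,"tz": 0,"rx": 0,"ry": 0,"rz": 0},{"tx": -0.0355,"ty": -0.009,"tz": 0,"rx": 0,"ry": 0,"rz": 0},{"tx": -0.0355,"ty": -0.009,"tz": 0,"rx": 0,"ry": 0,"rz": 0}]}}

```text
clock: 10.1
ee_pos: [493.8, 2.1, 197.6]
tool_rot: [-0.0, -0.697, 0.717, -0.0]
wrist_force: [0.1, -0.9, -5.4]
opening: 41.8
```

>>> {"method": "send_rows", "body": {"rows": [{"tx": -0.042,"ty": -0.01,"tz": 0,"rx": 0,"ry": 0,"rz": 0},{"tx": -0.042,"ty": -0.01,"tz": 0,"rx": 0,"ry": 0,"rz": 0},{"tx": -0.042,"ty": -0.01,"tz": 0,"rx": 0,"ry": 0,"rz": 0},{"tx": -0.042,"ty": -0.01,"tz": 0,"rx": 0,"ry": 0,"rz": 0},{"tx": -0.042,"ty": -0.01,"tz": 0,"rx": 0,"ry": 0,"rz": 0},{"tx": 0,"ty": 0,"tz": 0,"rx": 0,"ry": 0,"rz": -1.5},{"tx": 0,"ty": 0,"tz": 0,"rx": -5,"ry": 0,"rz": 0},{"tx": 0,"ty": 0,"tz": 0,"rx": -5,"ry": 0,"rz": 0}]}}

```text
clock: 10.9
ee_pos: [549.0, 209.6, 197.9]
tool_rot: [0.063, 0.705, -0.704, -0.062]
wrist_force: [0.4, -0.7, -4.9]
opening: 41.6
```

>>> {"method": "send_rows", "body": {"rows": [{"tx": 0,"ty": 0,"tz": 0,"rx": -5,"ry": 0,"rz": 0},{"tx": 0,"ty": 0,"tz": 0,"rx": -5,"ry": 0,"rz": 0},{"tx": 0,"ty": 0,"tz": 0,"rx": -5,"ry": 0,"rz": 0},{"tx": 0,"ty": 0,"tz": 0,"rx": -5,"ry": 0,"rz": 0},{"tx": 0,"ty": 0,"tz": 0,"rx": 0,"ry": 0,"rz": 0},{"tx": 0,"ty": 0,"tz": 0,"rx": 0,"ry": 0,"rz": 0},{"tx": 0,"ty": 0,"tz": 0,"rx": 0,"ry": 0,"rz": 0},{"tx": 0,"ty": 0,"tz": 0,"rx": 0,"ry": 0,"rz": 0}]}}

```text
clock: 11.7
ee_pos: [549.2, 209.6, 198.7]
tool_rot: [0.182, 0.683, -0.683, -0.182]
wrist_force: [0.1, 0.0, -4.4]
opening: 41.7
```

Run:
```python
from h import *
delta([548.9,210.3,168.1],-90,-30)
s=observe();p,d=capture("wrist");cv2.imwrite("pics/w1.png",p);np.save("pics/w1.npy",d);np.save("pics/w1s.npy",np.r_[s["ee_pos"],s["tool_rot"]])
```

```text
t 11.7 pos [549.2 209.6 198.7] F [ 0.13  0.04 -4.37] open 41.680222876143276
shift now-axes [ -0.7 -14.9  26.7] turn [-0.17  0.01  0.01] shift final-axes [ -0.7 -15.   26.6]
```

View pics/w1.png

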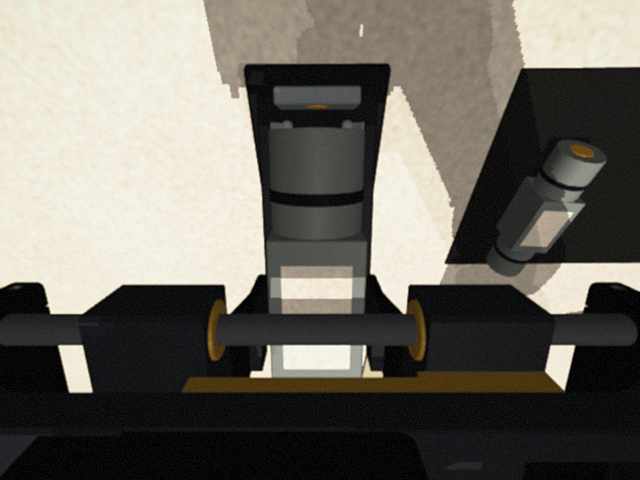

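The wrist view shows the foot stop at (275–360, 87–108), the lower clip tips at (287,124) and (347,124), and the held cassette centred at u≈316. The lateral match is about 1 mm. Next: the stop face and cassette end from depth.

Run:
```python
from h import *
a=np.load("pics/w1s.npy");s=dict(ee_pos=a[:3],tool_rot=a[3:]);d=np.load("pics/w1.npy")
W=cloud("wrist",d,s);O=np.array([576.5,210.3,43]);c,q=np.cos(np.pi/6),.5
B=np.c_[[-c,0,q],[0,-1,0],[q,0,c]];E=(W-O)@B
for u in(285,300,317,335,350):
    print(u,[tuple(E[v,u].round(0)) for v in range(84,136,3)])
for v in(95,100,103):
    m=np.where((np.abs(E[v,:,2]-33)<8))[0];print(v,m.min(),m.max(),E[v,m.min()].round(1),E[v,m.max()].round(1))
print("plate edges row 75",[(u,E[75,u].round(1)) for u in(243,248,260,375,386,391)])
print("tcp in bay",((s["ee_pos"]-O)@B).round(1))
# cassette end region
for v in(128,131,134,140,150,170): print(v,E[v,316].round(1))
m=np.where(np.abs(E[170,:,2]-140)<60)[0];print(m.min(),m.max(),E[170,m.min()].round(1),E[170,m.max()].round(1))
```

```text
285 [(np.float64(-20.0), np.float64(-25.0), np.float64(-23.0)), (np.float64(-9.0), np.float64(-20.0), np.float64(34.0)), (np.float64(-8.0), np.float64(-21.0), np.float64(34.0)), (np.float64(-6.0), np.float64(-21.0), np.float64(34.0)), (np.float64(-4.0), np.float64(-21.0), np.float64(33.0)), (np.float64(-2.0), np.float64(-21.0), np.float64(34.0)), (np.float64(0.0), np.float64(-21.0), np.float64(35.0)), (np.float64(2.0), np.float64(-21.0), np.float64(32.0)), (np.float64(2.0), np.float64(-23.0), np.float64(11.0)), (np.float64(3.0), np.float64(-24.0), np.float64(-1.0)), (np.float64(5.0), np.float64(-24.0), np.float64(1.0)), (np.float64(7.0), np.float64(-24.0), np.float64(-1.0)), (np.float64(10.0), np.float64(-24.0), np.float64(0.0)), (np.float64(14.0), np.float64(-21.0), np.float64(37.0)), (np.float64(16.0), np.float64(-21.0), np.float64(37.0)), (np.float64(22.0), np.float64(-12.0), np.float64(144.0)), (np.float64(23.0), np.float64(-11.0), np.float64(145.0)), (np.float64(24.0), np.float64(-11.0), np.float64(146.0))]
300 [(np.float64(-20.0), np.float64(-13.0), np.float64(-22.0)), (np.floa
[... 3868 characters left out ...]
oat64(14.0), np.float64(144.0)), (np.float64(24.0), np.float64(14.0), np.float64(145.0))]
95 274 360 [ -4.3 -28.   34.5] [-4.6 30.5 32.5]
100 274 360 [ -1.4 -28.3  32.5] [-1.3 30.5 33.5]
103 274 360 [  0.5 -28.4  32.4] [ 0.5 30.7 31.8]
plate edges row 75 [(243, array([-28.2, -61.1, -30.9])), (248, array([-26.2, -54.7, -19.2])), (260, array([-26.1, -45. , -19. ])), (375, array([-26.2,  48.3, -19.7])), (386, array([-26.2,  57.2, -19.6])), (391, array([-28.4,  63.8, -32. ]))]
tcp in bay [101.5   0.7 121.2]
128 [ 21.6   0.5 148.1]
131 [ 22.7   0.5 149.6]
134 [ 23.8   0.5 148.8]
140 [ 26.    0.5 148.5]
150 [ 29.6   0.5 149.9]
170 [ 37.1   0.5 149.6]
270 363 [ 38.5 -19.7 130.7] [ 38.5  21.2 130.6]
```

Stop face is 2 mm up-slope of my guess and bay y is +1.1 mm; plate height agrees. Approaching with the cassette about 4 mm up-slope of home.

>>> {"method": "send_rows", "body": {"rows": [{"tx": 0.0005,"ty": -0.0155,"tz": 0.01,"rx": 0,"ry": 0,"rz": 0},{"tx": 0,"ty": 0,"tz": 0.015,"rx": 0,"ry": 0,"rz": 0},{"tx": 0,"ty": 0,"tz": 0.015,"rx": 0,"ry": 0,"rz": 0},{"tx": 0,"ty": 0,"tz": 0.015,"rx": 0,"ry": 0,"rz": 0},{"tx": 0,"ty": 0,"tz": 0.01,"rx": 0,"ry": 0,"rz": 0},{"tx": 0,"ty": 0,"tz": 0.006,"rx": 0,"ry": 0,"rz": 0},{"tx": 0,"ty": 0,"tz": 0,"rx": 0,"ry": 0,"rz": 0},{"tx": 0,"ty": 0,"tz": 0,"rx": 0,"ry": 0,"rz": 0}], "newtons": 60}}

```text
clock: 12.55
ee_pos: [527.7, 208.9, 128.6]
tool_rot: [-0.183, -0.683, 0.683, 0.183]
wrist_force: [-0.4, -0.4, -5.5]
opening: 41.5
```

```bash
cat >> h.py <<'E'
O=np.array([576.5,210.3,43]);B=np.c_[[-np.cos(np.pi/6),0,.5],[0,-1,0],[.5,0,np.cos(np.pi/6)]]
O=O+B@[2,1.1,0]
def bay(): # cassette centre in unsunk bay frame, wrist force in bay axes
    s=observe();q=s["tool_rot"];r=R.from_quat(np.r_[q[1:],q[0]])
    print(s["clock"],"cass unsunk bay",((s["ee_pos"]-O)@B+[0,0,6.6]).round(1),"F bay",(s["wrist_force"]@B).round(1),"turn err",(r.inv()*toolrot(-90,-30)).as_rotvec(True).round(2))
E
python3 -c "
from h import *
bay()
p,d=capture('wrist');cv2.imwrite('pics/w2.png',p)"
```

```text
12.55 cass unsunk bay [83.1  0.3 56.4] F bay [-2.4  0.4 -5. ] turn err [-0.05  0.03 -0.03]
```

View pics/w2.png

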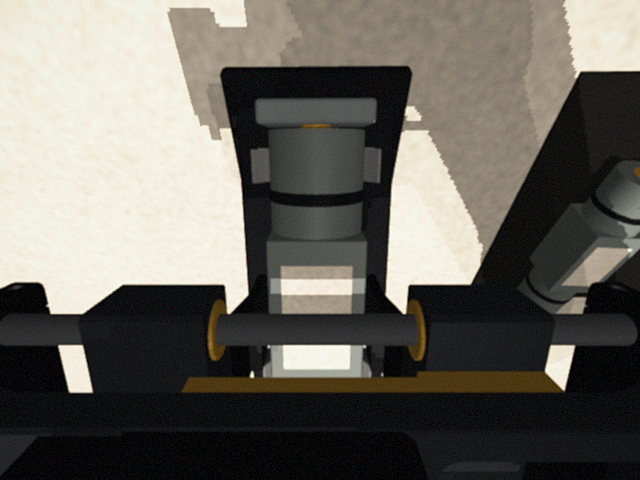

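Centred: the stop, clips and cassette are all at u≈316. Adding 2 mm up-slope clearance and pressing in small steps.

>>> {"method": "send_rows", "body": {"rows": [{"tx": 0,"ty": 0.002,"tz": 0,"rx": 0,"ry": 0,"rz": 0},{"tx": 0,"ty": 0,"tz": 0.004,"rx": 0,"ry": 0,"rz": 0},{"tx": 0,"ty": 0,"tz": 0.004,"rx": 0,"ry": 0,"rz": 0},{"tx": 0,"ty": 0,"tz": 0.003,"rx": 0,"ry": 0,"rz": 0},{"tx": 0,"ty": 0,"tz": 0.003,"rx": 0,"ry": 0,"rz": 0},{"tx": 0,"ty": 0,"tz": 0.002,"rx": 0,"ry": 0,"rz": 0},{"tx": 0,"ty": 0,"tz": 0,"rx": 0,"ry": 0,"rz": 0},{"tx": 0,"ty": 0,"tz": 0,"rx": 0,"ry": 0,"rz": 0}]}}

```text
clock: 13.4
ee_pos: [517.9, 208.8, 115.7]
tool_rot: [-0.183, -0.683, 0.683, 0.183]
wrist_force: [5.0, -0.1, -1.7]
opening: 41.5
```

```bash
python3 -c "
from h import *
bay()"
```

```text
13.4 cass unsunk bay [85.1  0.4 40.2] F bay [-5.1  0.1  1. ] turn err [-0.05  0.03 -0.04]
```

>>> {"method": "send_rows", "body": {"rows": [{"tx": 0,"ty": -0.001,"tz": 0.002,"rx": 0,"ry": 0,"rz": 0},{"tx": 0,"ty": -0.001,"tz": 0.002,"rx": 0,"ry": 0,"rz": 0},{"tx": 0,"ty": -0.001,"tz": 0.002,"rx": 0,"ry": 0,"rz": 0},{"tx": 0,"ty": 0,"tz": 0.002,"rx": 0,"ry": 0,"rz": 0},{"tx": 0,"ty": 0,"tz": 0.002,"rx": 0,"ry": 0,"rz": 0},{"tx": 0,"ty": 0,"tz": 0.002,"rx": 0,"ry": 0,"rz": 0},{"tx": 0,"ty": 0,"tz": 0,"rx": 0,"ry": 0,"rz": 0},{"tx": 0,"ty": 0,"tz": 0,"rx": 0,"ry": 0,"rz": 0}]}}

```text
clock: 14.2
ee_pos: [513.7, 208.8, 103.3]
tool_rot: [-0.183, -0.683, 0.683, 0.183]
wrist_force: [1.8, 0.1, -2.3]
opening: 41.8
```

```bash
python3 -c "
from h import *
bay()"
```

```text
14.2 cass unsunk bay [82.5  0.4 27.4] F bay [-2.8 -0.1 -1.1] turn err [ 0.04 -0.   -0.02]
```

>>> {"method": "send_rows", "body": {"rows": [{"tx": 0,"ty": 0,"tz": 0.002,"rx": 0,"ry": 0,"rz": 0},{"tx": 0,"ty": 0,"tz": 0.002,"rx": 0,"ry": 0,"rz": 0},{"tx": 0,"ty": 0,"tz": 0.002,"rx": 0,"ry": 0,"rz": 0},{"tx": 0,"ty": 0,"tz": 0.002,"rx": 0,"ry": 0,"rz": 0},{"tx": 0,"ty": 0,"tz": 0.002,"rx": 0,"ry": 0,"rz": 0},{"tx": 0,"ty": 0,"tz": 0.001,"rx": 0,"ry": 0,"rz": 0},{"tx": 0,"ty": 0,"tz": 0,"rx": 0,"ry": 0,"rz": 0},{"tx": 0,"ty": 0,"tz": 0,"rx": 0,"ry": 0,"rz": 0}]}}

```text
clock: 15.0
ee_pos: [509.4, 208.8, 94.0]
tool_rot: [-0.182, -0.683, 0.684, 0.183]
wrist_force: [5.1, 1.1, -3.0]
opening: 41.2
```

```bash
python3 -c "
from h import *
bay()"
```

```text
15.0 cass unsunk bay [81.6  0.4 17.2] F bay [-5.9 -1.1 -0. ] turn err [-0.12  0.05 -0.05]
```

>>> {"method": "send_rows", "body": {"rows": [{"tx": 0,"ty": 0,"tz": 0.001,"rx": 0,"ry": 0,"rz": 0},{"tx": 0,"ty": 0,"tz": 0.001,"rx": 0,"ry": 0,"rz": 0},{"tx": 0,"ty": 0,"tz": 0.001,"rx": 0,"ry": 0,"rz": 0},{"tx": 0,"ty": 0,"tz": 0,"rx": 0,"ry": 0,"rz": 0},{"tx": 0,"ty": 0,"tz": 0,"rx": 0,"ry": 0,"rz": 0},{"tx": 0,"ty": 0,"tz": 0,"rx": 0,"ry": 0,"rz": 0},{"tx": 0,"ty": 0,"tz": 0,"rx": 0,"ry": 0,"rz": 0},{"tx": 0,"ty": 0,"tz": 0,"rx": 0,"ry": 0,"rz": 0}]}}

```text
clock: 15.8
ee_pos: [509.4, 208.8, 91.6]
tool_rot: [-0.181, -0.683, 0.684, 0.182]
wrist_force: [11.6, -0.1, -2.1]
opening: 41.3
```

```bash
python3 -c "
from h import *
bay()"
```

```text
15.8 cass unsunk bay [80.4  0.4 15.1] F bay [-11.1   0.1   4. ] turn err [-0.3   0.11 -0.1 ]
```

The forces and height fit a cassette flat on the plate with the bay about 6.8 mm down and about 4 mm to slide. Sliding down-slope in 1 mm steps.

>>> {"method": "send_rows", "body": {"rows": [{"tx": 0,"ty": -0.001,"tz": 0,"rx": 0,"ry": 0,"rz": 0},{"tx": 0,"ty": -0.001,"tz": 0,"rx": 0,"ry": 0,"rz": 0},{"tx": 0,"ty": -0.001,"tz": 0,"rx": 0,"ry": 0,"rz": 0},{"tx": 0,"ty": -0.001,"tz": 0,"rx": 0,"ry": 0,"rz": 0},{"tx": 0,"ty": 0,"tz": 0,"rx": 0,"ry": 0,"rz": 0},{"tx": 0,"ty": 0,"tz": 0,"rx": 0,"ry": 0,"rz": 0},{"tx": 0,"ty": 0,"tz": 0,"rx": 0,"ry": 0,"rz": 0},{"tx": 0,"ty": 0,"tz": 0,"rx": 0,"ry": 0,"rz": 0}]}}

```text
clock: 16.6
ee_pos: [509.8, 208.9, 89.9]
tool_rot: [0.184, 0.683, -0.683, -0.183]
wrist_force: [-2.6, -1.1, 5.2]
opening: 41.7
```

```bash
python3 -c "
from h import *
bay()"
```

```text
16.6 cass unsunk bay [79.3  0.3 13.8] F bay [4.9 1.1 3.2] turn err [ 0.1  -0.03 -0.  ]
```

>>> {"method": "send_rows", "body": {"rows": [{"tx": 0,"ty": -0.001,"tz": 0,"rx": 0,"ry": 0,"rz": 0},{"tx": 0,"ty": 0,"tz": 0,"rx": 0,"ry": 0,"rz": 0},{"tx": 0,"ty": -0.001,"tz": 0,"rx": 0,"ry": 0,"rz": 0},{"tx": 0,"ty": 0,"tz": 0,"rx": 0,"ry": 0,"rz": 0},{"tx": 0,"ty": -0.001,"tz": 0,"rx": 0,"ry": 0,"rz": 0},{"tx": 0,"ty": 0,"tz": 0,"rx": 0,"ry": 0,"rz": 0},{"tx": 0,"ty": 0,"tz": 0,"rx": 0,"ry": 0,"rz": 0},{"tx": 0,"ty": 0,"tz": 0,"rx": 0,"ry": 0,"rz": 0}]}}

```text
clock: 17.4
ee_pos: [512.7, 209.1, 88.2]
tool_rot: [0.183, 0.683, -0.683, -0.183]
wrist_force: [-2.6, -0.5, 5.0]
opening: 41.7
```

```bash
python3 -c "
from h import *
bay()"
```

```text
17.4 cass unsunk bay [75.8  0.1 13.8] F bay [4.8 0.5 3. ] turn err [0.06 0.01 0.  ]
```

>>> {"method": "send_rows", "body": {"rows": [{"tx": 0,"ty": -0.0007,"tz": 0,"rx": 0,"ry": 0,"rz": 0},{"tx": 0,"ty": 0,"tz": 0,"rx": 0,"ry": 0,"rz": 0},{"tx": 0,"ty": 0,"tz": 0,"rx": 0,"ry": 0,"rz": 0},{"tx": 0,"ty": -0.0007,"tz": 0,"rx": 0,"ry": 0,"rz": 0},{"tx": 0,"ty": 0,"tz": 0,"rx": 0,"ry": 0,"rz": 0},{"tx": 0,"ty": 0,"tz": 0,"rx": 0,"ry": 0,"rz": 0},{"tx": 0,"ty": 0,"tz": 0,"rx": 0,"ry": 0,"rz": 0},{"tx": 0,"ty": 0,"tz": 0,"rx": 0,"ry": 0,"rz": 0}]}}

```text
clock: 18.2
ee_pos: [513.1, 209.2, 88.0]
tool_rot: [0.184, 0.683, -0.682, -0.184]
wrist_force: [-8.1, -1.4, 10.4]
opening: 41.9
```

```bash
python3 -c "
from h import *
bay()"
```

```text
18.2 cass unsunk bay [75.4  0.  13.8] F bay [12.2  1.4  5. ] turn err [ 0.16 -0.02  0.04]
```

>>> {"method": "send_rows", "body": {"rows": [{"tx": 0,"ty": -0.0008,"tz": 0,"rx": 0,"ry": 0,"rz": 0},{"tx": 0,"ty": 0,"tz": 0,"rx": 0,"ry": 0,"rz": 0},{"tx": 0,"ty": 0,"tz": 0,"rx": 0,"ry": 0,"rz": 0},{"tx": 0,"ty": 0,"tz": 0,"rx": 0,"ry": 0,"rz": 0},{"tx": 0,"ty": 0,"tz": 0,"rx": 0,"ry": 0,"rz": 0},{"tx": 0,"ty": 0,"tz": 0,"rx": 0,"ry": 0,"rz": 0},{"tx": 0,"ty": 0,"tz": 0,"rx": 0,"ry": 0,"rz": 0},{"tx": 0,"ty": 0,"tz": 0,"rx": 0,"ry": 0,"rz": 0}]}}

```text
clock: 19.0
ee_pos: [513.1, 209.2, 87.9]
tool_rot: [0.185, 0.683, -0.682, -0.184]
wrist_force: [-11.8, -2.2, 12.0]
opening: 41.3
```

```bash
python3 -c "
from h import *
bay()"
```

```text
19.0 cass unsunk bay [75.4  0.  13.8] F bay [16.2  2.2  4.5] turn err [ 0.25 -0.05  0.05]
```

The force rises with no further motion, so it's at the stop. Relaxing slightly, releasing, and retreating along the bay normal.

>>> {"method": "send_rows", "body": {"rows": [{"tx": 0,"ty": 0.001,"tz": 0,"rx": 0,"ry": 0,"rz": 0},{"tx": 0,"ty": 0,"tz": 0,"rx": 0,"ry": 0,"rz": 0},{"tx": 0,"ty": 0,"tz": 0,"rx": 0,"ry": 0,"rz": 0},{"tx": 0,"ty": 0,"tz": 0,"rx": 0,"ry": 0,"rz": 0},{"tx": 0,"ty": 0,"tz": 0,"rx": 0,"ry": 0,"rz": 0},{"tx": 0,"ty": 0,"tz": 0,"rx": 0,"ry": 0,"rz": 0},{"tx": 0,"ty": 0,"tz": 0,"rx": 0,"ry": 0,"rz": 0},{"tx": 0,"ty": 0,"tz": 0,"rx": 0,"ry": 0,"rz": 0}]}}

```text
clock: 19.8
ee_pos: [513.1, 209.1, 88.0]
tool_rot: [0.184, 0.683, -0.683, -0.184]
wrist_force: [-6.9, -0.2, 8.1]
opening: 41.5
```

>>> {"method": "send_rows", "body": {"rows": [{"tx": 0,"ty": 0,"tz": 0,"rx": 0,"ry": 0,"rz": 0},{"tx": 0,"ty": 0,"tz": 0,"rx": 0,"ry": 0,"rz": 0},{"tx": 0,"ty": 0,"tz": 0,"rx": 0,"ry": 0,"rz": 0},{"tx": 0,"ty": 0,"tz": 0,"rx": 0,"ry": 0,"rz": 0},{"tx": 0,"ty": 0,"tz": 0,"rx": 0,"ry": 0,"rz": 0},{"tx": 0,"ty": 0,"tz": 0,"rx": 0,"ry": 0,"rz": 0},{"tx": 0,"ty": 0,"tz": 0,"rx": 0,"ry": 0,"rz": 0},{"tx": 0,"ty": 0,"tz": 0,"rx": 0,"ry": 0,"rz": 0}], "jaw": 0.08}}

```text
clock: 20.6
ee_pos: [514.2, 208.9, 87.3]
tool_rot: [-0.183, -0.683, 0.683, 0.183]
wrist_force: [-0.4, -0.7, 0.1]
opening: 79.2
```

>>> {"method": "send_rows", "body": {"rows": [{"tx": 0,"ty": 0,"tz": -0.01,"rx": 0,"ry": 0,"rz": 0},{"tx": 0,"ty": 0,"tz": -0.015,"rx": 0,"ry": 0,"rz": 0},{"tx": 0,"ty": 0,"tz": -0.02,"rx": 0,"ry": 0,"rz": 0},{"tx": 0,"ty": 0,"tz": -0.025,"rx": 0,"ry": 0,"rz": 0},{"tx": 0,"ty": 0,"tz": -0.025,"rx": 0,"ry": 0,"rz": 0},{"tx": 0,"ty": 0,"tz": -0.025,"rx": 0,"ry": 0,"rz": 0},{"tx": 0,"ty": 0,"tz": -0.02,"rx": 0,"ry": 0,"rz": 0},{"tx": 0,"ty": 0,"tz": 0,"rx": 0,"ry": 0,"rz": 0}]}}

```text
clock: 21.4
ee_pos: [585.9, 209.2, 211.2]
tool_rot: [-0.181, -0.683, 0.684, 0.182]
wrist_force: [0.4, -0.2, -0.1]
opening: 80.1
```

Run:
```python
from h import *
bay();s=observe();p,d=capture("wrist");cv2.imwrite("pics/w3.png",p);np.save("pics/w3.npy",d)
W=cloud("wrist",d,s);E=(W-O)@B;
for x0,x1,y0,y1,z0,z1,n in[(30,200,-60,60,25,45,"cassette top"),(-15,5,-30,30,15,40,"stop top"),(-20,185,-46,-30,-25,12,"plate L"),(-20,185,30,46,-25,12,"plate R")]:
    m=(E[...,0]>x0)&(E[...,0]<x1)&(E[...,1]>y0)&(E[...,1]<y1)&(E[...,2]>z0)&(E[...,2]<z1)
    Q=E[m];print(n,m.sum(),np.percentile(Q,[1,50,99],axis=0).round(1).tolist())
p2,d2=capture("top");cv2.imwrite("pics/t2.png",p2);W2=cloud("top",d2)
for u,v in[(301,263),(410,247)]:print(W2[v,u].round(1))
```

```text
21.4 cass unsunk bay [ 74.    0.  156.9] F bay [-0.4  0.2  0.2] turn err [-0.23  0.13 -0.03]
cassette top 6624 [[31.3, -29.1, 25.9], [86.9, 0.2, 35.0], [146.5, 28.9, 37.0]]
stop top 1625 [[-14.5, -28.5, 20.2], [-6.8, 0.3, 27.5], [4.7, 28.9, 35.8]]
plate L 2806 [[-17.9, -45.8, -23.5], [67.0, -38.8, -6.8], [166.9, -30.3, -4.8]]
plate R 2842 [[-16.2, 30.2, -9.3], [67.9, 38.8, -6.6], [166.9, 45.9, -4.8]]
[374.2 -57.9 598.8]
[ 479.2 -257.1   42.6]
```

View pics/w3.png

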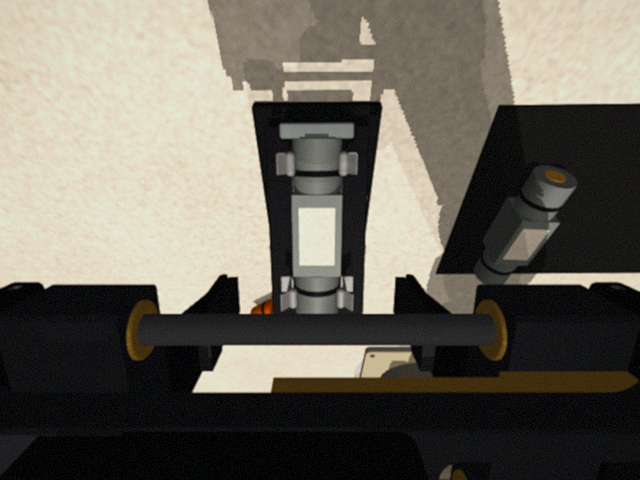

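View pics/t2.png

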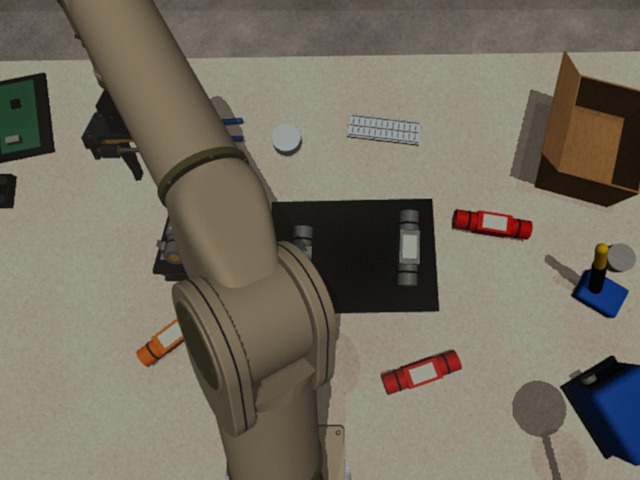

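The wrist view shows the cassette clipped at (317,235), touching the stop at (316,131). The plate reads 6.8 mm down along its normal (7.8 mm sunk), and the cassette top sits 41.8 mm above it. The top view shows the right-hand empty flat on the mat at (409,247), the other at (303,240) partly hidden by the arm but never touched. The tin and breadboard are unmoved, and the pliers are half hidden.

```bash
python3 -c "
from bench import *
print(hand_in())"
```

```text
the job is handed in; nothing more can be done
None
```

I found the loaded cassette, seated it in the charger against the foot stop, and handed the job in at about 21.5 s. No verdict was reported.

**Weighing:** the right-hand cassette weighed about 1.4 N, so it was empty, and I set it back in place. The middle one weighed about 5.2 N (0.53 kg), so it is the loaded one. I did not lift the left-hand one, since only one cassette is loaded.

**Seating:** I pressed the middle cassette through the four clips and slid it down about 8 mm. The slide took about 7 N. At the stop, force along the slope rose to about 19 N with no further movement, so I eased off and released it. Readings stayed well under the 80 N limit, though I only checked force between moves.

**Last checks:**
- **Bay:** the plate is sunk about 7.8 mm with nothing touching it but the cassette.
- **Cassette in the bay:** it lies flat, with its top 41.8 mm above the plate, centred to about 0.5 mm and touching the stop in the wrist picture.
- **Gripper:** it is clear, about 140 mm off the bay, and wrist force reads about zero.
- **Empties and other items:** the right-hand empty measures flat on the mat. The left-hand one and the pliers were partly hidden by the arm in the last top view, but the arm never came near them. The tin and breadboard look unmoved.

**Disagreement:** the top and scene cameras differed by about 3 mm on where the charger is. I used the close wrist-camera measurement instead, and the stop was met within 1 mm of it.

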